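Load warmed vials into the shaker clamp

TASK

The warmed vials in the dry block heater are due on the shaker: crank its clamp open, lift each vial straight up out of its deep well and stand it upright on the shaker platform between the fixed bar and the sliding jaw, then crank the jaw closed until it presses on every vial. Never tip a vial over, and leave the timer, stapler and bottle where they are.

Things in the scene. Friction and masses are not known exactly. Their poses are not given: they have to be found in the camera images.
- heater: Dry block heater: a square aluminium block with a white skirt, 134 x 134 x 86 mm, 2.5 kg, standing loose on the worktop (it can be shifted). Origin: centre of its underside, z up. Four wells at local x, y = +-31 mm, each a round hole 30 mm wide and 76 mm deep (its floor 10 mm above the worktop), open upward.
- vial_1: Upright amber glass vial with white screw cap, 28 mm diameter, 112 mm tall, 80 g (may vary); cap 27 mm diameter, the top 26 mm. Origin: centre of its flat bottom, z along its axis to the cap. It starts in one of the heater's wells, its top 36 mm above the block; from start to start 2 to 4 vials are present (None if absent).
- vial_2: Upright amber glass vial with white screw cap, 28 mm diameter, 112 mm tall, 80 g (may vary); cap 27 mm diameter, the top 26 mm. Origin: centre of its flat bottom, z along its axis to the cap. It starts in one of the heater's wells, its top 36 mm above the block; from start to start 2 to 4 vials are present (None if absent).
- vial_3: Upright amber glass vial with white screw cap, 28 mm diameter, 112 mm tall, 80 g (may vary); cap 27 mm diameter, the top 26 mm. Origin: centre of its flat bottom, z along its axis to the cap. It starts in one of the heater's wells, its top 36 mm above the block; from start to start 2 to 4 vials are present (None if absent).
- vial_4: Upright amber glass vial with white screw cap, 28 mm diameter, 112 mm tall, 80 g (may vary); cap 27 mm diameter, the top 26 mm. Origin: centre of its flat bottom, z along its axis to the cap. It starts in one of the heater's wells, its top 36 mm above the block; from start to start 2 to 4 vials are present (None if absent).
- clamp: Shaker platform with clamp, fixed to the worktop. Origin: centre of the underside of its square base plate, 210 x 210 x 12 mm (plate top at z = 12 mm). The fixed bar lies along local x (200 mm long, 50 mm high above the plate), with its inner face at local y = +80 mm; the sliding jaw faces it from the -y side; the gearbox with the crank is at local y = -25 to -85 mm, 60 mm high.
- jaw: Sliding jaw, an aluminium bar 200 mm long (local x), 18 mm thick, 50 mm high above the plate, axes as the clamp's. Origin: middle of the lower edge of its pressing face (which looks to +y, at the fixed bar). The face lies at clamp y = 34 mm + 1.91 mm per radian of the crank: 46 mm from the fixed bar when fully open, 10 mm when fully closed. It starts 14 to 22 mm from the bar, too narrow for a vial.
- crank (a joint): Crank angle about the vertical axis, rad, 0 (jaw fully open) to 18.85 (three turns, fully closed); grows, and the jaw closes, as the crank is turned clockwise seen from above. It is stiff (2 N at the grip, 6 N when turned at 0.1 m/s) and stays where it is left; once the jaw is on the vials, near 9.4 rad, the effort at the grip rises steeply, and some 8 N more than the idle effort clamps them well. The arm points along clamp +x at 0.
- crank_axis (a point): Point on the crank's vertical axis, 100 mm above the worktop (clamp x = 0, y = -55 mm).
- crank_grip (a point): Centre of gripping height of the crank's upright black grip, a round sleeve 18 mm diameter and 50 mm tall that spins freely on its pin, 42 mm from the crank's axis; its top is 127 mm and its lower end 77 mm above the worktop, this point 107 mm.
- timer: Bystander: small white timer with blue buttons, 62 x 68 x 24 mm, on the worktop. Origin: centre of the underside.
- stapler: Bystander: blue and black stapler, 34 x 125 x 43 mm. Origin: centre of the underside.
- bottle_4: Bystander: small white screw-cap bottle, 38 mm diameter, 82 mm tall. Origin: centre of the underside.

How it is judged:
On the way, in this order (a step that is already met when the one before it is completed fails the run):
1. the clamp is cranked open to at least 30 mm between jaw and fixed bar (value of joint crank below 8.38 rad), for 0.1 s.
2. every vial stands upright on the platform between jaw and fixed bar (x of vial_1 in the frame of clamp between -0.1 and 0.1 m and y of vial_1 in the frame of clamp between 0.03 and 0.08 m and z of vial_1 in the frame of clamp between 0.005 and 0.02 m and angle between each of vial_1, vial_2, vial_3, vial_4's own z axis and vertical below 0.12 rad and x of vial_2 in the frame of clamp between -0.1 and 0.1 m and y of vial_2 in the frame of clamp between 0.03 and 0.08 m and z of vial_2 in the frame of clamp between 0.005 and 0.02 m and x of vial_3 in the frame of clamp between -0.1 and 0.1 m and y of vial_3 in the frame of clamp between 0.03 and 0.08 m and z of vial_3 in the frame of clamp between 0.005 and 0.02 m and x of vial_4 in the frame of clamp between -0.1 and 0.1 m and y of vial_4 in the frame of clamp between 0.03 and 0.08 m and z of vial_4 in the frame of clamp between 0.005 and 0.02 m), for 0.2 s.
3. the jaw is cranked onto the vials and presses on each (all of step 2 and contact force between jaw and vial_1 above 1 N and contact force between jaw and vial_2 above 1 N and contact force between jaw and vial_3 above 1 N and contact force between jaw and vial_4 above 1 N), for 0.2 s.
At the end, for the whole second after the job is handed in: Every vial present stands upright (within 0.12 rad) with its foot on the platform plate between the fixed bar and the jaw, within the jaw's 200 mm length, the jaw pressing on each with more than 1 N, all at rest (all of step 3 and linear speed of each of vial_1, vial_2, vial_3, vial_4 below 0.02 m/s); the robot touches nothing.
It fails at once if a vial tips over (more than 0.8 rad) (angle between any of vial_1, vial_2, vial_3, vial_4's own z axis and vertical above 0.8 rad).
It fails at once if the timer, stapler or bottle is moved more than 30 mm (distance of any of bottle_4, stapler, timer from where it was at the start of the episode above 0.03 m).
Of vial_1, vial_2, vial_3, vial_4 only 2 to 4 are there at a start; the rules pass over those that are not, and their reading is None.
At some moment in a run one of heater may be knocked a few centimetres aside while the robot is not near it.
It also fails if it takes over 210 s, if anything falls off the work surface, if the arm or the gripper's body presses on something with over 40 N, if the wrist force passes 120 N, or if a joint passes its speed limit or range.

ROBOT

A 6-joint arm with a two-finger parallel gripper is mounted at the origin on a cart in front of the work surface, level with it; the furniture and walls round the work are solid. World frame = base frame: x ahead of the robot, y to its left, z up, the work surface at z = 0. Lengths are in m, angles in rad, forces in N, time in s.
With the tool pointing down it reaches from about 0.3 to 0.875 m from the base axis. Payload 6.4 kg.
Tool frame: the origin (TCP) lies midway between the tips of the shut fingers; the grasp point (between the pads) lies 19 mm behind it (env.grasp_offset is the z of the grasp point in the tool frame, in m); z points along the fingers, y is the line along which they close (so a half turn about z gives the same grasp; the last joint's range is limited). The gripper opens to 88 mm and grips with 3 to 60 N. Pads are 18 mm wide; open, the fingers measure 123 mm over their backs; the gripper's body (75 mm by 187 mm) begins 45 mm behind the grasp point.
Start: joints at [-1.547, 0.181, 1.607, -0, 1.354, -0.206], TCP at [0.131, -0.56, 0.239] pointing down, gripper open.
Joint ranges: [-2.99, 2.99], [-0.89, 2.07], [0.3, 2.58], [-1.14, 4.28], [0, 2.63], [-3.12, 3.12]. Speed limits (rad/s): [2.57, 2.57, 3.01, 3.14, 3.14, 3.14].

INTERFACE

Orientations are given as a unit quaternion [w, x, y, z].
In Python, from rig import env gives the robot as it stands. Calls block until the motion is done:
- env.movep(position, orientation): joint-space move of the TCP to a pose.
- env.line_to(position, attitude=None, speed=0.15, f_stop=None): straight line of the TCP; attitude=None keeps the orientation; speed is the mean speed in m/s. With f_stop (N) it stops when the force on the tool has changed by that much, and returns True; else False.
- env.move_j(angles): joint-space move.
- env.set_gripper(opening, grasp_force=None): finger opening in m; grasp_force is the grip in N (None keeps the last); returns when the fingers have stopped.
- env.sleep(seconds).
- env.inverse_kinematics(position, orientation): joint angles nearest the present ones, or None.
- env.sense(): the state.
- env.snapshot(name): name is "scene" or "top" or "wrist"; returns a dict with "img" (400x640x3 uint8, blue, green, red), "z_map" (400x640 float32, m along the optical axis (not along the pixel's ray), 0 where there is no reading), "camera_matrix" (3x3 intrinsics, pixels), "distortion" ([k1, k2, p1, p2, k3] as OpenCV has them; the pictures are not rectified), "R" (3x3) and "t" (3): a world point X has camera coordinates R X + t. Camera axes: x right, y down, z forward; pixel columns grow to the right and rows downward; lengths in m; the calibration is good to about 2 mm. A picture is of the moment at which its call begins.
A pose or a line that the arm cannot do raises env.Unreachable and nothing moves.
- env.close_job(): hands the job in; it is judged then, once.
The state is a dict: "time_s": time; "q": joint angles; "joint_vel": joint speeds; "effort": joint torques, N m; "ee_pos": TCP position; "orientation": TCP orientation; "force": force on the tool from outside, world axes, zero at the start; "moment": the same for the moment, N m; "width": finger opening in m; "grip_force": force on a finger pad.
Only numpy, scipy, OpenCV 4.12 (cv2) and the standard library are available. Lean on these libraries where they do the work, as an engineer would, in place of code of your own. Each camera call takes 0.05 s, during which the arm holds its last target. There are 200 camera calls.

## Working session

There is one attempt and no reset: what is moved stays moved. The work goes in short steps, each a Python script; the robot and the scene stay as the last script left them, time stands still between calls to the robot, and variables do not carry over. Pictures are saved under pics/ and viewed, at most 14 in all, crops included, and the job is handed in when it is done.

```bash
ls; mkdir -p pics; python3 - <<'E'
from rig import env
import cv2,numpy as np
for n in ("scene","top"):
    s=env.snapshot(n); cv2.imwrite(f"pics/{n}0.png",s["img"]); np.savez(f"{n}0.npz",**s)
    print(n,s["camera_matrix"].tolist(),s["distortion"],(-s["R"].T@s["t"]).round(3),s["R"].round(3).tolist())
print(env.sense(),env.grasp_offset)
E
```

```text
pics
scene [[505.9758089076856, 0.0, 316.3984190702473], [0.0, 505.9758089076856, 196.89475387703254], [0.0, 0.0, 1.0]] [-0.15427085  0.          0.          0.          0.        ] [ 0.778 -0.943  0.799] [[0.993, 0.118, -0.005], [0.059, -0.534, -0.844], [-0.103, 0.837, -0.537]]
top [[503.6353254759095, 0.0, 320.29197807007756], [0.0, 503.6353254759095, 204.6958238796771], [0.0, 0.0, 1.0]] [-0.11534044  0.          0.          0.          0.        ] [0.508 0.126 1.313] [[-0.017, -1.0, -0.002], [-0.995, 0.017, -0.097], [0.097, 0.0, -0.995]]
{'time_s': 0.1, 'q': array([-1.54727366e+00,  1.81433699e-01,  1.60789753e+00, -7.00219932e-06,
        1.35381112e+00, -2.06302311e-01]), 'joint_vel': array([ 4.10512280e-04, -2.23170101e-03, -2.06158725e-03,  1.20736029e-04,
        7.88852075e-04,  4.88927299e-05]), 'effort': array([ 4.59333751e-04, -4.34818125e+01, -3.42698228e+01,  7.03338627e-02,
        3.39854392e-02, -3.71906503e-05]), 'ee_pos': array([ 0.13099116, -0.5593867 ,  0.23792389]), 'orientation': array([-7.71921673e-04,  9.93404437e-01,  1.14660472e-01,  6.73101018e-05]), 'force': array([-1.02527948,  0.2726952 ,  0.68689433]), 'moment': array([ 0.05266372, -0.0179782 , -0.00546873]), 'grip_force': 0.0, 'width': 0.08825849402352139} -0.0187
```

View pics/top0.png

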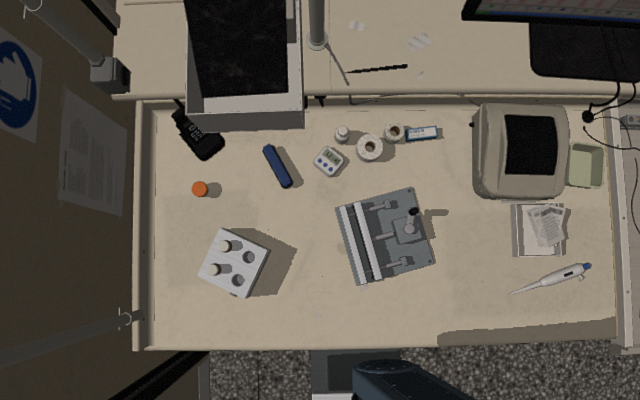

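View pics/scene0.png

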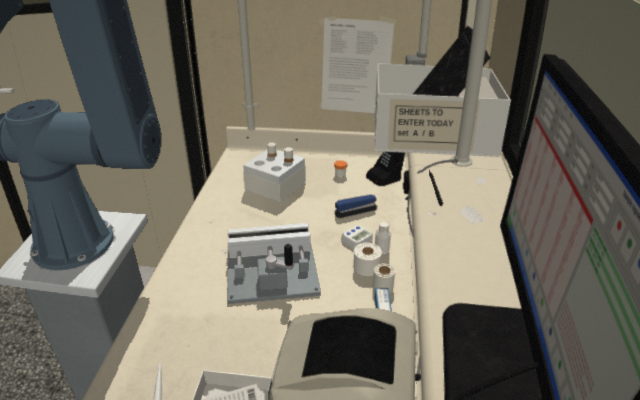

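The top picture shows the heater near (235,263), with vials in the wells at (225,246) and (215,269). The clamp is at (386,235) with its fixed bar on the left and the black grip at (413,212). The bottle (342,133), timer (328,161) and stapler (278,166) lie beyond them. The scene picture agrees: two vials.

```bash
cat > h.py <<'E'
import cv2,numpy as np
def rays(s,uv):
    n=cv2.undistortPoints(np.asarray(uv,float).reshape(-1,1,2),s["camera_matrix"],s["distortion"]).reshape(-1,2)
    return np.c_[n,np.ones(len(n))]
def plane(s,uv,z):
    d=rays(s,uv)@s["R"]; c=-s["R"].T@s["t"]
    return c+d*((z-c[2])/d[:,2])[:,None]
def cloud(s):
    h,w=s["z_map"].shape; u,v=np.meshgrid(np.arange(w),np.arange(h))
    uv=np.c_[u.ravel(),v.ravel()].astype(float)
    P=((rays(s,uv)*s["z_map"].reshape(-1,1))-s["t"])@s["R"]
    P[s["z_map"].ravel()==0]=np.nan
    return P.reshape(h,w,3)
def blobs(s,C,lo,hi,box,minpx=15):
    "components of pixels with height lo..hi within box(u0,v0,u1,v1)"
    m=((C[...,2]>lo)&(C[...,2]<hi)).astype(np.uint8); k=np.zeros_like(m); u0,v0,u1,v1=box; k[v0:v1,u0:u1]=1
    n,L,st,ce=cv2.connectedComponentsWithStats(m*k)
    return [np.argwhere(L==i)[:,::-1].astype(float) for i in range(1,n) if st[i,4]>=minpx]
def rect(s,uv,z):
    p=plane(s,uv,z)[:,:2]; r=cv2.minAreaRect((p*1000).astype(np.float32)); return np.round(r[0],1),np.round(r[1],1),round(r[2],2)
E
python3 - <<'E'
from h import *
s=dict(np.load("top0.npz")); C=cloud(s)
for nm,lo,hi,z,box in [("heater",.075,.1,.086,(185,215,285,310)),("vials",.108,.14,.122,(185,215,285,310)),("plate",.004,.03,.012,(325,175,450,295)),
  ("bars",.052,.067,.062,(325,175,450,295)),("griptop",.115,.14,.127,(325,175,450,295)),("orange/bottle etc",.03,.12,.05,(180,110,360,200))]:
    for b in blobs(s,C,lo,hi,box): print(nm,len(b),b.mean(0).round(1),rect(s,b,z),plane(s,b,z).mean(0).round(4)[:2],np.nanmedian([C[int(v),int(u),2] for u,v in b]).round(4))
# grip by colour
im=s["img"][195:260,390:440]; m=(im.max(2)<45); v,u=np.nonzero(m); print("dark",len(u),u.mean()+390,v.mean()+195)
I=s["img"][170:300,320:450]; cv2.imwrite("pics/c1.png",cv2.resize(I,None,fx=4.5,fy=4.5,interpolation=cv2.INTER_CUBIC))
E
```

```text
heater 2418 [232.2 263.1] (array([489.3, 345.3]), array([131.6, 132. ]), 63.92) [0.4889 0.3437] 0.0859
vials 110 [223.  245.8] (array([530.9, 359.2]), array([26.8, 26.4]), 62.97) [0.5307 0.359 ] 0.1216
vials 108 [212.3 269.7] (array([474.4, 384.8]), array([27.1, 25.1]), 44.99) [0.4746 0.3847] 0.1214
plate 3252 [395.9 232.8] (array([559.7, -74. ]), array([218.2, 145.2]), 14.52) [ 0.5589 -0.068 ] 0.0122
plate 72 [349.9 207.4] (array([626.5,  47.4]), array([25.5, 24.7]), 17.49) [0.6269 0.05  ] 0.0126
plate 346 [347.2 246.2] (array([527.2,  58.2]), array([213.8,  19.4]), 15.63) [0.5268 0.0592] 0.0121
plate 387 [359.8 242.5] (array([535.8,  26.5]), array([143. ,  18.1]), 14.69) [0.5355 0.0265] 0.0124
plate 76 [369.6 278. ] (array([442.5,   5.9]), array([29.8, 27.8]), 32.56) [0.4439 0.0033] 0.0116
bars 602 [367.5 240.3] (array([540. ,  11.3]), array([200.3,  19.4]), 14.68) [0.5397 0.0109] 0.0617
bars 540 [353.  244.6] (array([530.6,  47.4]), array([200.3,  17.1]), 14.69) [0.5299 0.0472] 0.062
bars 432 [406.6 230.3] (array([566.5, -89.1]), array([63.3, 58.5]), 14.8) [ 0.5626 -0.0875] 0.0598
griptop 46 [414.4 210. ] (array([607.5, -96.7]), array([16.8, 14.3]), 88.97) [ 0.6075 -0.0964] 0.1257
orange/bottle etc 390 [192.1 134.3] (array([822.9, 454.6]), array([65.3, 60.1]), 42.95) [0.8201 0.4545] 0.065
orange/bottle etc 200 [342.1 133.5] (array([813.9,  67.9]), array([35.9, 39.4]), 88.8) [0.814  0.0677] 0.0616
orange/bottle etc 36 [358.2 146.8] (array([779.3,  27.8]), array([ 5.1, 39.1]), 88.47) [0.7786 0.0271] 0.0495
orange/bottle etc 472 [276.9 164.8] (array([736.5, 235.7]), array([117.9,  27.6]), 27.81) [0.7356 0.2353] 0.0406
orange/bottle etc 202 [199.2 188.4] (array([678.4, 434.9]), array([38.9, 36.2]), 0.37) [0.6786 0.4345] 0.0408
dark 57 413.3859649122807 210.87719298245614
```

View pics/c1.png

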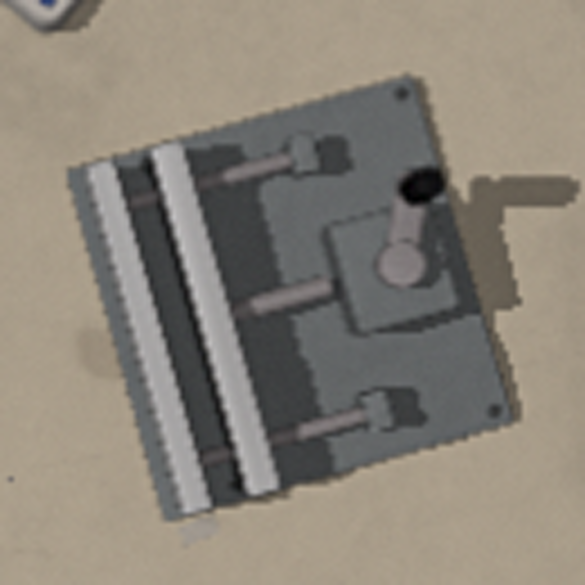

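Measured: clamp yaw 14.7° and origin near (0.553,-0.037). The grip lies 41 mm from the axis against the given 42, which puts the crank at about 12.97 rad and the gap at about 21 mm, both consistent with the task. The crop shows the black grip at (422,187) and the axis at (402,263). Next I crank the clamp open.

```bash
cat >> h.py <<'E'
from rig import env
TH=np.radians(14.7); O=np.array([.5528,-.0372]); EX=np.array([np.cos(TH),np.sin(TH)]); EY=np.array([-EX[1],EX[0]]); AX=O-.055*EY
def down(th,p):
    "tool-down quaternion with fingers closing along world angle th, the half turn with the easier last joint"
    c=[]
    for t in (th,th+np.pi):
        a=(t+np.pi/2)/2; q=np.array([0,np.cos(a),np.sin(a),0]); j=env.inverse_kinematics(p,q)
        if j is not None: c.append((np.abs(j-env.sense()["q"]).max()+(10 if abs(j[5])>2.8 else 0),q))
    return min(c,key=lambda x:x[0])[1]
def grip(phi,z=.088,r=.042): return np.r_[AX+r*np.array([np.cos(TH-phi),np.sin(TH-phi)]),z]
def turn(a,b,speed,lim,log=True):
    n=max(1,int(np.ceil(abs(b-a)/.26)))
    for i,p in enumerate(np.linspace(a,b,n+1)[1:]):
        env.line_to(grip(p),speed=speed); f=env.sense()["force"]; tg=np.array([np.sin(TH-p),-np.cos(TH-p)])
        rad=np.array([np.cos(TH-p),np.sin(TH-p)])
        if log and i%3==0 or np.linalg.norm(f)>lim: print(round(p,2),"tan",round(f[:2]@tg,1),"rad",round(f[:2]@rad,1),"fz",round(f[2],1))
        if np.linalg.norm(f)>lim: break
    return p
E
python3 - <<'E'
from h import *
g=np.array([.6075,-.0966,.2]); q=down(TH,g)
env.set_gripper(.05,30); env.movep(g,q); print(env.sense()["ee_pos"],env.sense()["time_s"],env.sense()["q"].round(2))
print(env.line_to([g[0],g[1],.088],speed=.1,f_stop=8))
env.set_gripper(.0,35); s=env.sense(); print(s["width"],s["grip_force"],s["force"].round(1))
p=turn(12.97,9.0,.08,30); print(p,env.sense()["ee_pos"],env.sense()["width"],env.sense()["time_s"])
E
```

```text
[ 0.60740306 -0.09762259  0.20010005] 3.175 [-0.35  0.3   1.54 -0.    1.3  -0.61]
False
0.016754958279917364 34.999879617244005 [ 2.1  0.3 -0.1]
12.72 tan 0.0 rad 0.4 fz 0.5
11.98 tan 0.8 rad 7.8 fz -1.0
11.23 tan 0.5 rad 8.1 fz 5.3
10.49 tan 0.7 rad 3.8 fz 5.8
9.74 tan -0.9 rad 1.9 fz 3.7
9.0 tan -1.2 rad -7.7 fz -1.8
9.0 [ 0.53534301 -0.11635126  0.08806232] 0.016897192507803718 9.575
```

```bash
python3 - <<'E'
from h import *
p=turn(9.0,0.9,.1,35); s=env.sense(); print(p,s["ee_pos"],grip(p),s["width"],s["time_s"])
env.set_gripper(.05); e=s["ee_pos"]; env.line_to([e[0],e[1],.26],speed=.2)
s=env.snapshot("top"); np.savez("top1.npz",**s); cv2.imwrite("pics/top1.png",s["img"][170:310,180:460].repeat(2,0).repeat(2,1))
C=cloud(s)
for nm,lo,hi,z,box in [("heater",.075,.1,.086,(170,200,300,320)),("vials",.108,.14,.122,(170,200,300,320)),("bars",.052,.067,.062,(325,175,450,295))]:
    for b in blobs(s,C,lo,hi,box): print(nm,len(b),b.mean(0).round(1),rect(s,b,z),plane(s,b,z).mean(0).round(4)[:2])
print(env.sense()["time_s"])
E
```

```text
8.75 tan -1.7 rad -9.0 fz -0.4
7.99 tan -2.3 rad -7.2 fz 5.0
7.23 tan -1.7 rad -4.0 fz 6.0
6.47 tan -0.9 rad 0.0 fz 3.6
5.71 tan 0.6 rad 7.3 fz 1.2
4.95 tan -0.4 rad 8.2 fz 6.0
4.19 tan -0.1 rad 5.3 fz 6.8
3.43 tan -1.1 rad -0.6 fz 3.4
2.67 tan -1.4 rad -8.0 fz 0.7
1.91 tan -2.1 rad -8.4 fz 5.7
1.15 tan -2.0 rad -4.8 fz 6.8
0.9 [ 0.59958566 -0.11470671  0.08786037] [ 0.60035831 -0.11559756  0.088     ] 0.017150801704701783 17.8417
heater 2407 [226.8 277.7] (array([454.1, 358.3]), array([131.4, 130.3]), 63.43) [0.4538 0.3571]
vials 100 [218. 261.] (array([494.9, 371. ]), array([24. , 23.6]), 89.35) [0.495  0.3711]
vials 104 [206.5 284.3] (array([441. , 398.7]), array([26.3, 23.5]), 89.75) [0.4403 0.3986]
bars 606 [376.2 237.5] (array([545.9, -10.8]), array([200.4,  19.9]), 14.53) [ 0.5462 -0.0109]
bars 545 [353.  244.4] (array([530.6,  47.5]), array([200.3,  17.1]), 14.69) [0.5303 0.0473]
bars 433 [406.  229.7] (array([566.6, -88.9]), array([63.3, 58.6]), 15.23) [ 0.564  -0.0858]
19.5417
```

View pics/top1.png

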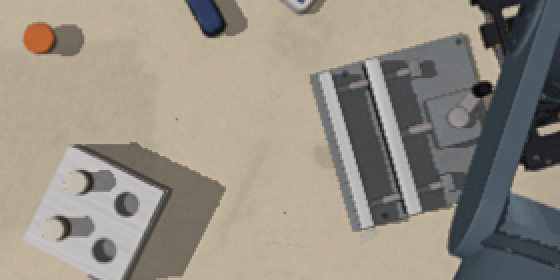

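The heater has already been knocked: it is now at (0.454,0.358), at (97,212) in the crop, and both vials are still in their wells. The jaw is open, about 44 mm. Picking with a fresh measurement each time.

```bash
cat >> h.py <<'E'
def heater_vials():
    s=env.snapshot("top"); C=cloud(s); box=(150,190,310,330)
    hb=max(blobs(s,C,.075,.1,box),key=len); r=rect(s,hb,.086)
    v=[np.array(rect(s,b,.122)[0])/1000 for b in blobs(s,C,.108,.14,box,60)]
    return r[0]/1000,np.radians(r[2]),v
def pick_place(v,th,lx,ly=.0605):
    up=np.r_[v,.25]; q=down(th,up); env.set_gripper(.05,20); env.movep(up,q)
    print("down hit",env.line_to(np.r_[v,.090],speed=.12,f_stop=8)); env.set_gripper(0,20)
    s=env.sense(); print("width",s["width"],"f",s["force"].round(1),s["ee_pos"].round(4))
    if not .022<s["width"]<.031: raise SystemExit("bad grasp")
    env.line_to(np.r_[v,.26],speed=.12); print("held",env.sense()["width"])
    t=np.r_[O+lx*EX+ly*EY,.26]; q=down(TH,t); env.movep(t,q)
    env.line_to(np.r_[t[:2],.105],speed=.15); hit=env.line_to(np.r_[t[:2],.089],speed=.02,f_stop=3)
    s=env.sense(); print("placed",hit,s["ee_pos"].round(4),s["width"],s["force"].round(1))
E
python3 - <<'E'
from h import *
c,th,vs=heater_vials(); print(c,th,vs,[np.linalg.norm(v-c) for v in vs])
v=vs[0]; pick_place(v,np.radians(63.4),.04)
for n in ("scene",): 
    s=env.snapshot(n); cv2.imwrite("pics/p1.png",s["img"][130:330,180:400].repeat(3,0).repeat(3,1))
print(env.sense()["time_s"])
E
```

```text
[0.454  0.3583] 1.1070623445400032 [array([0.4949, 0.371 ]), array([0.441 , 0.3987])] [np.float64(0.04282639373096916), np.float64(0.04244007540049852)]
down hit False
width 0.0261500986509788 f [2.5 4.2 0.8] [0.496  0.3723 0.091 ]
held 0.026564666142854798
placed True [0.5763 0.0314 0.0927] 0.02640578254555795 [-1.  -0.5  4.9]
28.3167
```

View pics/p1.png

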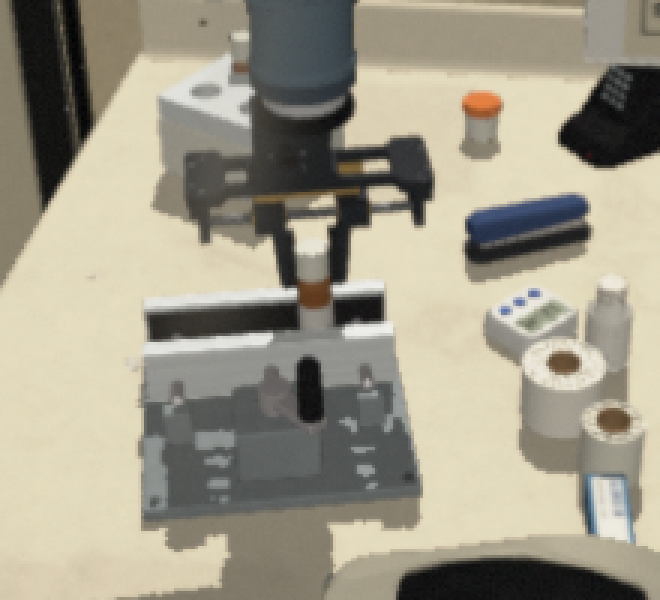

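The vial, at (315,285) in the crop, stands upright between jaw and bar, and the contact height fits (0.0927, about 2 mm above the pick height). Releasing it and picking the second.

```bash
python3 - <<'E'
from h import *
env.set_gripper(.05); e=env.sense()["ee_pos"]; env.line_to([e[0],e[1],.26],speed=.15)
c,th,vs=heater_vials(); print(c,th,vs,[np.linalg.norm(v-c) for v in vs])
assert len(vs)==1
pick_place(vs[0],np.radians(63.4),-.04)
env.set_gripper(.05); e=env.sense()["ee_pos"]; env.line_to([e[0],e[1],.26],speed=.15)
g=grip(.9,.26); env.movep(g,down(TH,g))
s=env.snapshot("top"); C=cloud(s)
for b in blobs(s,C,.108,.14,(325,175,460,295),10):
    p=plane(s,b,.124).mean(0)[:2]; print("blob",len(b),p,"local",(p-O)@EX,(p-O)@EY)
cv2.imwrite("pics/p2.png",s["img"][170:310,180:460].repeat(2,0).repeat(2,1)); s=env.snapshot("scene"); cv2.imwrite("pics/p3.png",s["img"][130:330,180:400].repeat(3,0).repeat(3,1))
print(env.sense()["time_s"])
E
```

```text
[0.4544 0.3579] 1.106189679914006 [array([0.441 , 0.3987])] [np.float64(0.04294414977619186)]
down hit False
width 0.026347763251685138 f [2.2 4.1 2.1] [0.4418 0.3995 0.0907]
held 0.026183717243324273
placed True [0.499  0.0111 0.0925] 0.026135584360127646 [-0.3  0.2  4.5]
blob 55 [ 0.59880965 -0.11391677] local 0.025036160098527997 -0.0858809679863336
blob 105 [0.57756092 0.03173976] local 0.0414444493757977 0.06039992450850867
blob 105 [0.49929904 0.01220672] local -0.03921240204467645 0.061365822809745924
41.225
```

View pics/p2.png

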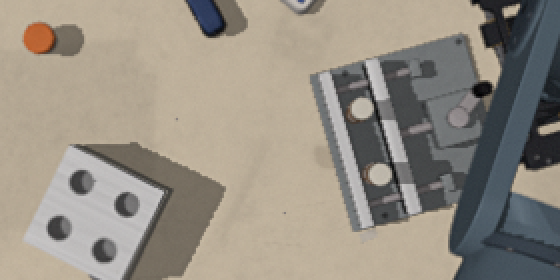

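View pics/p3.png

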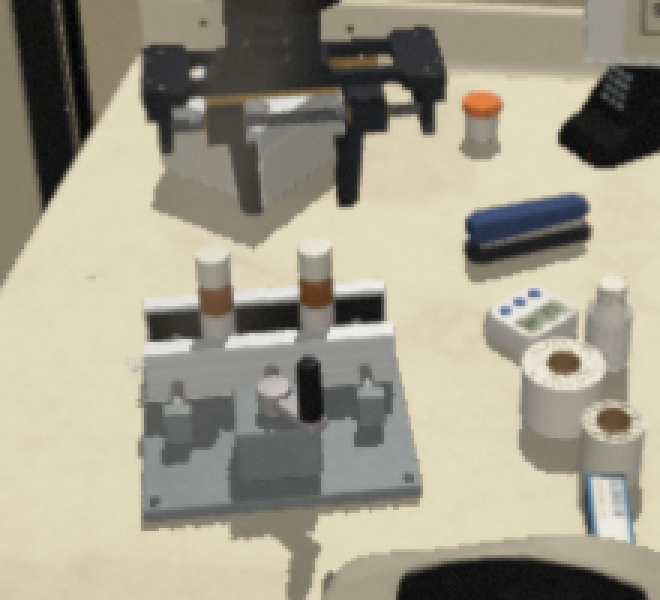

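Both vials stand upright on the platform, at (213,295) and (315,285) in the scene crop, and all four wells are empty. Cranking closed.

```bash
python3 - <<'E'
from h import *
env.line_to(grip(.9),speed=.12,f_stop=8); env.set_gripper(0,45); print(env.sense()["width"])
p=turn(.9,8.9,.09,35)
p0=p
for p in np.arange(p0+.05,10.6,.05):
    env.line_to(grip(p),speed=.02); f=env.sense()["force"]; tg=np.array([np.sin(TH-p),-np.cos(TH-p)]); t=f[:2]@tg
    print(round(p,2),round(t,1),f.round(1))
    if t<-13: break
print(env.sense()["time_s"],env.sense()["width"])
E
```

```text
0.01688901001578868
1.16 tan 1.0 rad -2.5 fz 2.7
1.93 tan 2.3 rad -4.8 fz 2.6
2.71 tan 1.6 rad -5.8 fz -2.0
3.48 tan 0.6 rad -4.1 fz -1.6
4.25 tan 0.7 rad 2.8 fz 3.5
5.03 tan 1.0 rad 5.1 fz 4.5
5.8 tan -0.5 rad 5.2 fz 2.6
6.58 tan 0.9 rad 4.4 fz 0.4
7.35 tan 0.8 rad 2.1 fz 4.2
8.13 tan 0.7 rad -1.9 fz 6.1
8.9 tan 1.5 rad -4.8 fz 3.3
8.95 -0.8 [4.1 2.6 1.7]
9.0 -2.6 [5.7 1.2 1.4]
9.05 -1.2 [5.3 2.4 0.2]
9.1 -0.5 [ 4.8  2.5 -0. ]
9.15 -2.2 [5.8 0.8 0.6]
9.2 -1.3 [ 6.1  1.7 -0.9]
9.25 -1.6 [5.  0.6 0.6]
9.3 -0.8 [ 4.9  1.1 -0.1]
9.35 -0.9 [ 4.6  0.7 -0. ]
9.4 -1.4 [ 5.6  0.1 -0.4]
9.45 -1.9 [ 5.2 -0.7 -0.4]
9.5 -1.4 [ 5.2 -0.5 -0.4]
9.55 -1.3 [ 4.  -0.8 -0.2]
9.6 -2.3 [ 5.4 -1.9 -0.6]
9.65 -2.4 [ 4.4 -2.3 -0. ]
9.7 -3.1 [ 4.  -3.1  0.2]
9.75 -4.1 [ 4.2 -4.4 -0.2]
9.8 -4.8 [ 2.8 -5.2 -0.2]
9.85 -5.2 [ 2.6 -5.7  0.2]
9.9 -6.2 [ 1.8 -6.8  0.7]
9.95 -7.3 [ 0.4 -7.7  2.1]
10.0 -8.8 [-1.1 -8.9  2.8]
10.05 -7.5 [-1.5 -7.5  1.7]
10.1 -9.1 [-2.4 -8.9  4.2]
10.15 -10.1 [-3.3 -9.7  4.5]
10.2 -12.2 [ -4.5 -11.5   5. ]
10.25 -12.1 [ -5.4 -10.9   6.4]
10.3 -12.8 [ -7.1 -10.7   7.3]
10.35 -14.3 [ -7.5 -12.2   6.8]
59.175 0.016661476982248367
```

```bash
python3 - <<'E'
from h import *
env.set_gripper(.05); e=env.sense()["ee_pos"]; env.line_to([e[0],e[1],.26],speed=.12); env.movep([.35,-.25,.3],env.sense()["orientation"]); 
s=env.snapshot("top"); C=cloud(s)
for b in blobs(s,C,.108,.14,(325,175,460,295),10):
    p=plane(s,b,.124).mean(0)[:2]; print("blob",len(b),"local",(p-O)@EX,(p-O)@EY)
for b in blobs(s,C,.052,.067,(325,175,450,295)): print("bars",len(b),rect(s,b,.062))
g=[b for b in blobs(s,C,.115,.14,(380,175,460,295),10)][0]; d=plane(s,g,.127).mean(0)[:2]-AX; print("crank mod 2pi",(TH-np.arctan2(d[1],d[0]))%(2*np.pi)+2*np.pi,np.linalg.norm(d))
cv2.imwrite("pics/p4.png",s["img"][110:310,180:460].repeat(2,0).repeat(2,1)); s=env.snapshot("scene"); cv2.imwrite("pics/p5.png",s["img"][130:330,180:400].repeat(3,0).repeat(3,1))
print(env.sense()["time_s"])
E
```

```text
blob 107 local 0.04155405019239521 0.06623126952472996
blob 51 local -0.04075858855946921 -0.04484903264867934
blob 104 local -0.03888607800833397 0.0663044782233623
bars 566 (array([541.7,   4.8]), array([200.3,  19.2]), 14.62)
bars 538 (array([530.8,  46.8]), array([200.3,  18.5]), 14.74)
bars 441 (array([566.6, -89. ]), array([63.6, 58.5]), 14.92)
crank mod 2pi 9.663951236527419 0.04211812793376609
62.5417
```

View pics/p4.png

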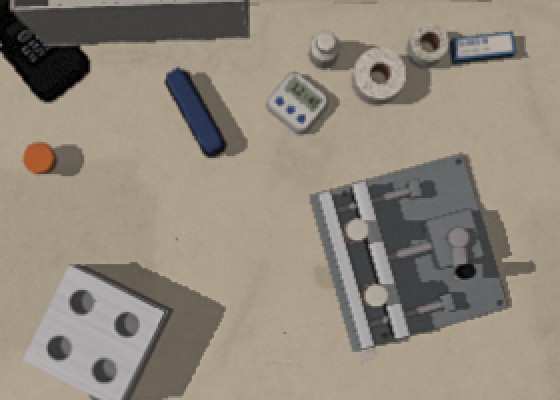

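View pics/p5.png

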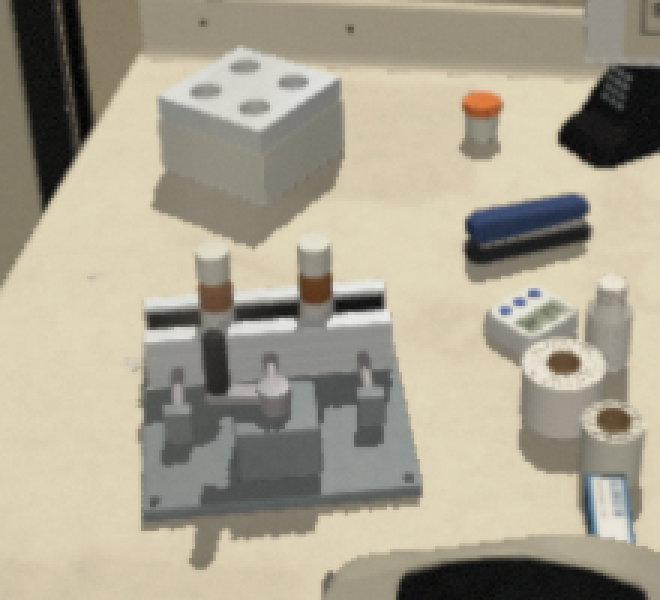

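Both vials are upright at local y = 66 mm, against the fixed bar as expected (80 − 14 mm). The crank sits at about 9.66 rad, past the 9.4 rad contact angle, and the grip effort reached about 14 N. The bystanders look untouched, at (195,112), (297,102) and (324,48) in the top crop.

```bash
python3 -c "
from rig import env
print(env.close_job())"
```

```text
the job is handed in; nothing more can be done
None
```

The job is handed in: both vials present stand upright on the shaker, clamped between jaw and bar (about 14 N at the crank grip), and the timer, stapler and bottle were left in place; the judge returned no verdict.

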